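# Shut and lock the lamp-compartment cover of a microscope light source

## Robot

A 6-joint arm with a two-finger parallel gripper is mounted at the origin on the work surface. World frame = base frame: x ahead of the robot, y to its left, z up, the work surface at z = 0. Lengths are in m, angles in degrees, forces in N, time in s.
With the tool pointing down it reaches from about 0.25 to 0.725 m from the base axis. Payload 9.7 kg.
Tool frame: the origin (TCP) lies at the very end of the fingers, on their centre line; the grasp point (between the pads) lies 19 mm behind it; y points along the fingers, x is the direction in which the jaws open and shut, and the axes are right-handed (so a half turn about y gives the same grasp; the last joint's range is limited). The gripper opens to 85 mm and grips with 20 to 120 N. Pads are 22 mm wide; open, the fingers measure 114 mm over their backs; the gripper's body (76 mm by 85 mm) begins 54 mm behind the grasp point. The pads swing forward as they close: fully open they stand 13 mm farther back than shut.
Start: joints at [-76.776, 4.979, 10.078, 95.1, 0, 90], TCP at [0.126, -0.535, 0.231] pointing down, gripper open.
Joint ranges: [-179.16, 179.16], [-48.56, 103.87], [-65.8, 70.77], [-126.05, 130.52], [-82.76, 87.17], [-180, 180]. Speed limits (degrees/s): [127.2, 127.2, 147.25, 180, 180, 180].

## Interface

Orientations are given as [roll, pitch, yaw] about the fixed x, y, z axes, in that order (R = Rz(yaw) Ry(pitch) Rx(roll)).
In Python, from workcell import bot gives the robot as it stands.
- The arm moves only by the shell command python3 -m jog 'ROWS' [FORCE]. ROWS is JSON, a list of rows, each a list of 7 numbers: the closure, from 0 (fully open) to 1 (shut), then the shift along the world's x, y, z in units of 25 mm (1.0 is 25 mm), then the turn, a rotation vector about the world's x, y, z in units of 5 degrees (1.0 is 5 degrees). A call has 1 to 5 rows; each row is the pose to reach, as a shift and turn from the pose commanded when the call began; what a row does not reach only later rows make up. A row lasts 1/10 s, in which the tool goes at most 50 mm and 8.59 degrees, less where a joint would pass 70% of its speed; a pose out of reach is approached as far as the arm can. A call with a gripper value outside its range is refused whole. The fingers move at their own pace and stop on an object; FORCE is the grip in N (left out, the last holds). Time passes only in rows, so rows that repeat a pose let the fingers close. It gives the time, the measured TCP pose, the force and the opening at its end, in the units of the state.
- bot.get_obs(): the state, without advancing time (a new reading comes with each control period).
- bot.camera(name): name is "scene" or "top"; returns (picture, depth): 420x560x3 uint8, red, green, blue; 420x560 float32, m along the optical axis (not along the pixel's ray), 0 where there is no reading.
- bot.camera_model(name): a dict with "fx", "fy", "cx", "cy" (pixels), "k1" (the pictures are not rectified: a ray, as slopes to the right and down, at radius r is drawn at 1 + k1 r^2 times it, then the intrinsics apply), "rvec" (rotation vector, rad) and "tvec" (3), from world to camera coordinates, as OpenCV has them. Camera axes: x right, y down, z forward; pixel columns grow to the right and rows downward; lengths in m; the calibration is good to about 2 mm. A picture is of the moment at which its call begins. camera_model takes no time and is no camera call.
- bot.job_done(): hands the job in, once; it reports no verdict.
Trained networks look in the newest picture that a camera, given by its name, has taken for a name from the list of things; names that differ only in an ending like _2 or _b are one class to them, and where a whole thing is asked for, a point or a joint stands for the part that bears it (a point fixed in the world has none). Each returns a list of dicts, best first, with "conf" (0 to 1); they miss things now and then, are a little off and sometimes report something else, mostly with a low value. They report only what shows in the picture. A call takes as long as a camera call.
- bot.regions_of(camera, label): "pixels" (420x560 bool, what is visible of it) and "point" ([row, column] in pixels, amid what is visible of it).
The state is a dict: "time": time; "q": joint angles; "qd": joint speeds; "joint_efforts": joint torques, N m; "ee_pos": TCP position; "tcp_rot": TCP orientation; "wrist_force": force on the tool from outside, world axes, zero at the start; "torque": the same for the moment, N m; "opening": finger opening in m.
Only numpy, scipy, OpenCV 4.12 (cv2) and the standard library are available. Lean on these libraries where they do the work, as an engineer would, in place of code of your own. Each camera call takes 0.05 s, during which the arm holds its last target. There are 200 camera calls.

## Task

The lamp-compartment cover on the microscope's light source has been left ajar. Push the cover down onto its seal with your fingertips, then set the fingertips in the slot of the quarter-turn fastener and turn it clockwise, seen from above, a full quarter turn to its stop, so that the cover is locked down flush. All of it is done by touch alone: do not lift the cover open any wider, and leave the bottle, the objective and the slide box standing where they are.

Things in the scene. Friction and masses are not known exactly. Their poses are not given: they have to be found in the camera images.
- light_source: Fixed cream housing, 290 mm (x) by 300 mm (y) by 120 mm high, on the bench. Origin: centre of its underside; z up; -x is its front, roughly towards the robot. Its top is a fixed rim at 120 mm height (36 mm wide left and right, 15 mm at the front, 41 mm at the rear) around the grey hinged cover.
- cover (a joint): Cover angle about its hinge, rad: 0 = shut, flush with the rim; grows as the front edge rises (0.18 to 0.4 at the start). It stays where left; under 3 N on it moves it down. The last 5 mm at the front edge (below 0.022 rad) squeeze a rubber seal: about 10 N at the fastener brings it flush; let go unlocked, it rises 1 to 3 mm again. Locked, it reads about 0.005.
- cover_hinge (a point): On the hinge line, midway along it: 100 mm behind the housing's centre, 120 mm above the bench. Its frame turns with the cover: -x points along the cover to its front edge, z out of its top face, y along the hinge.
- cover_edge (a point): Middle of the cover's front edge, on its top face, 227 mm from the hinge line. The cover is a flat plate 227 mm (x) by 224 mm (y), 20 mm thick, plain on top to either side of the fastener and behind it. Same axes as cover_hinge.
- slot (a point): Centre of the slot's mouth, level with the cover's top face, midway across the cover, 165 mm from the hinge line. The fastener is a dark round head, 82 mm across, sunk flush in the cover, cut right across by a straight slot 30 mm wide, 17 mm deep, 76 mm long, flat-floored, its ends closed by the cover. Frame turns with the fastener: x along the slot, y across it, z out of the cover.
- fastener (a joint): Turn of the fastener, rad, clockwise from above: 0 = open, slot running from hinge to front edge; 1.57 = locked at its stop, slot parallel to the front edge. Stays where left (0.12 Nm friction). From about 0.8 a tongue below slides under a keeper and draws the cover down (about 0.25 Nm); it catches only if cover is under about 0.03 by then, else it misses or jams.
- oil_bottle_mid (a point): Bystander: small amber immersion-oil bottle, 32 mm diameter, 72 mm high, standing on the bench beside the housing. The point is its centre, 36 mm above the bench.
- objective_mid (a point): Bystander: steel microscope objective with a brass thread at its foot, 33 mm diameter, 48 mm high, standing nose up on the bench beside the housing. The point is its centre, 24 mm above the bench.
- slide_box_mid (a point): Bystander: flat grey slide box, 97 mm by 177 mm by 34 mm, lying on the bench beside the housing. The point is its centre, 17 mm above the bench.

How it is judged (in metres and radians):
On the way, in this order (a step that is already met when the one before it is completed fails the run):
1. the cover is pushed down onto its seal (value of joint cover below 0.03 rad and value of joint fastener below 0.8 rad), for 0.1 s.
2. the fastener is turned clockwise to its stop with the cover down (value of joint fastener above 1.4 rad and value of joint cover below 0.01 rad), for 0.1 s.
At the end, for the whole second after the job is handed in: The fastener stands within 10 degrees of its locked stop (fastener above 1.4 rad), the cover is flush (cover below 0.01 rad, 2.3 mm at the front edge), and the bottle, objective and slide box are within 20 mm of where they stood (all of step 2 and distance of each of oil_bottle_mid, objective_mid, slide_box_mid from where it was at the start of the episode below 0.02 m); the robot touches nothing.
It fails at once if the cover is lifted open wider (value of joint cover above 0.46 rad).
It fails at once if the oil bottle is picked up, moved or knocked over (distance of oil_bottle_mid from where it was at the start of the episode above 0.025 m or angle between oil_bottle_mid's own z axis and vertical above 0.5 rad).
It fails at once if the objective is picked up, moved or knocked over (distance of objective_mid from where it was at the start of the episode above 0.025 m or angle between objective_mid's own z axis and vertical above 0.5 rad).
It fails at once if the slide box is picked up or moved (distance of slide_box_mid from where it was at the start of the episode above 0.025 m).
It also fails if it takes over 48 s, if anything falls off the work surface, if the arm or the gripper's body presses on something with over 40 N, if the wrist force passes 120 N, or if a joint passes its speed limit or range.

## Working session

There is one attempt and no reset: what is moved stays moved. The work goes in short steps, Python scripts to look and compute and a shell command to move; the robot and the scene stay as the last step left them, time stands still between calls to the robot, and variables do not carry over. Pictures are saved under pics/ and viewed, about 8 in all and at most 12, crops included, and the job is handed in when it is done.

```bash
mkdir -p pics; cat > h.py <<'E'
import numpy as np, cv2
from workcell import bot
def snap(c,f=None):
    p,d=bot.camera(c)
    if f: cv2.imwrite('pics/'+f,p[:,:,::-1])
    return p,d
def world(c,rows,cols,d):
    m=bot.camera_model(c)
    R=cv2.Rodrigues(np.array(m['rvec'],float))[0];t=np.array(m['tvec'],float)
    x=(np.asarray(cols)-m['cx'])/m['fx'];y=(np.asarray(rows)-m['cy'])/m['fy']
    r=np.hypot(x,y);u=r.copy()
    for _ in range(20):u=r/(1+m['k1']*u*u)
    s=np.where(r>0,u/np.maximum(r,1e-9),1)
    P=np.stack([x*s*d,y*s*d,np.asarray(d)],-1)
    return (P-t)@R
E
python3 - <<'E'
from h import *
np.set_printoptions(precision=4,suppress=True)
print(bot.get_obs())
for c in('scene','top'):
    p,d=snap(c,c+'1.png')
    for l in('light_source','cover','slot','fastener','oil_bottle_mid','objective_mid','slide_box_mid'):
        for r in bot.regions_of(c,l)[:2]:
            m=r['pixels']&(d>0);rr,cc=np.nonzero(m)
            if len(rr)==0: continue
            W=world(c,rr,cc,d[m])
            print(c,l,round(r['conf'],2),r['point'],len(rr),np.median(W,0),np.percentile(W,2,axis=0),np.percentile(W,98,axis=0))
E
```

```text
{'time': 0.0, 'q': array([-76.7782,   5.0114,  10.0343,  95.1017,   0.0016,  89.9982]), 'qd': array([ 0.1243, -0.0555, -0.0169,  0.1202,  0.0747, -0.0199]), 'joint_efforts': array([  0.0063, -52.0391,  46.4804,   0.0163,   0.0004,  -0.    ]), 'ee_pos': array([ 0.1257, -0.5352,  0.2306]), 'tcp_rot': array([-89.9984,   0.0788, -76.7765]), 'wrist_force': array([ 0.2865,  0.1596, -0.4194]), 'torque': array([ 0.0585, -0.0065,  0.0762]), 'opening': 0.08534722882051987}
scene light_source 0.92 [253.4, 215.5] 28555 [ 0.612  -0.1133  0.126 ] [ 0.4498 -0.2612  0.0215] [0.7318 0.039  0.1873]
scene cover 0.89 [224.8, 212.2] 15740 [ 0.5651 -0.1051  0.1517] [ 0.4507 -0.2155  0.12  ] [0.6674 0.0085 0.1887]
scene slot 0.85 [197.8, 206.8] 1534 [ 0.509  -0.093   0.1651] [ 0.4726 -0.1304  0.1448] [ 0.5438 -0.0563  0.1807]
scene oil_bottle_mid 0.57 [227.9, 326.2] 351 [0.5784 0.115  0.0431] [0.5637 0.1045 0.0043] [0.5861 0.1303 0.0737]
scene objective_mid 0.51 [273.0, 330.2] 299 [0.6773 0.0883 0.0332] [ 0.6411  0.077  -0.0007] [0.6874 0.1077 0.048 ]
scene slide_box_mid 0.86 [268.7, 92.4] 4059 [ 0.4877 -0
[... 174 characters left out ...]
61 0.1892]
top light_source 0.56 [225.3, 359.2] 1151 [ 0.5094 -0.0954  0.1659] [ 0.476  -0.1304  0.1441] [ 0.5432 -0.0565  0.1819]
top cover 0.95 [207.6, 365.2] 10989 [ 0.5448 -0.1032  0.1581] [ 0.4408 -0.2131  0.1227] [0.6632 0.0115 0.1901]
top slot 0.79 [225.1, 357.8] 1150 [ 0.508  -0.0934  0.1665] [ 0.4752 -0.1302  0.1448] [ 0.5421 -0.0554  0.1828]
top fastener 0.75 [226.1, 356.8] 1195 [ 0.5098 -0.095   0.1658] [ 0.4771 -0.1302  0.1438] [ 0.5453 -0.055   0.1819]
top objective_mid 0.7 [164.9, 275.9] 164 [0.666  0.0916 0.0385] [0.6547 0.078  0.01  ] [0.6856 0.107  0.0488]
top slide_box_mid 0.61 [249.2, 460.5] 3160 [ 0.4731 -0.3453  0.0342] [ 0.4257 -0.422   0.0015] [ 0.5238 -0.2636  0.038 ]
```

```bash
cat > m.py <<'E'
from h import *
np.set_printoptions(precision=4,suppress=True)
def measure(c,f=None):
    p,d=snap(c,f)
    a=bot.regions_of(c,'cover');b=bot.regions_of(c,'slot')
    if not a: print(c,'no cover');return
    m=a[0]['pixels']&(d>0)
    s=b[0]['pixels'] if b else np.zeros_like(m)
    k=cv2.dilate(s.astype('u1'),np.ones((5,5)))>0
    e=cv2.erode((m|k).astype('u1'),np.ones((7,7)))>0
    rr,cc=np.nonzero(e&~k);W=world(c,rr,cc,d[e&~k])
    for _ in range(4):
        C=W.mean(0);n=np.linalg.svd(W-C,full_matrices=False)[2][2];n*=np.sign(n[2]);r=(W-C)@n;W=W[abs(r)<max(.002,2.5*r.std())]
    h=np.cross([0,0,1],n);h/=np.linalg.norm(h)   # horizontal
    print(c,'plane n',n,'angle',np.arccos(n[2]),'C',C,'rms',r.std(),'hinge dir yaw',np.degrees(np.arctan2(h[1],h[0])))
    if b:
        rr,cc=np.nonzero(k&(d>0));W=world(c,rr,cc,d[k&(d>0)]);z=(W-C)@n
        F=W[(z<-.012)&(z>-.022)]
        A=W[abs(z)<.004] 
        if len(F)>30:
            q=F-np.outer((F-C)@n,n);c2,(w,hh),ang=cv2.minAreaRect(q[:,:2].astype('f4'))
            pc=q.mean(0);v=np.linalg.svd(q-pc,full_matrices=False)[2][0]
            print(' floor n',len(F),'depth',np.median((F-C)@n),'mouth centroid',pc,'rect',c2,w,hh,'slot yaw',np.degrees(np.arctan2(v[1],v[0])))
        W2=W-np.outer(z,n); print(' fastener mask centre',(W2.max(0)+W2.min(0))/2)
if __name__=='__main__':
    import sys
    for c in sys.argv[1:]: measure(c)
E
python3 m.py scene top
```

```text
scene plane n [ 0.3043 -0.0625  0.9505] angle 0.31582945416196967 C [ 0.5695 -0.1069  0.1512] rms 0.0012754518781168934 hinge dir yaw 78.3934818296496
 floor n 661 depth -0.016856237983060754 mouth centroid [ 0.5086 -0.0932  0.1716] rect (0.508061408996582, -0.09259995073080063) 0.02921472303569317 0.07441287487745285 slot yaw -18.465081850061058
 fastener mask centre [ 0.5121 -0.0929  0.1703]
top plane n [ 0.3053 -0.0622  0.9502] angle 0.3168703342582038 C [ 0.5542 -0.1065  0.1571] rms 0.0011737421065304019 hinge dir yaw 78.49066436544551
 floor n 485 depth -0.01701653926658168 mouth centroid [ 0.5149 -0.0963  0.1704] rect (0.5148216485977173, -0.09617545455694199) 0.028964517638087273 0.07163432240486145 slot yaw 160.63247140958234
 fastener mask centre [ 0.5105 -0.0939  0.1723]
```

View pics/scene1.png

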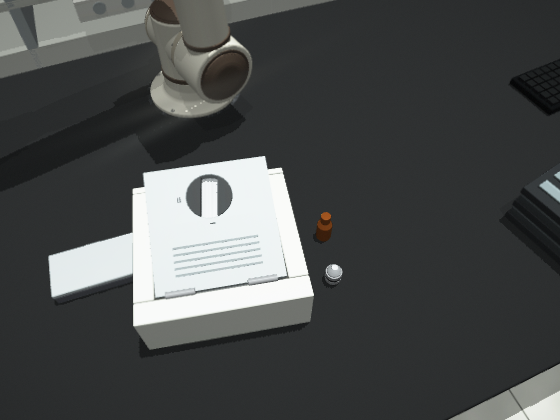

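View pics/top1.png

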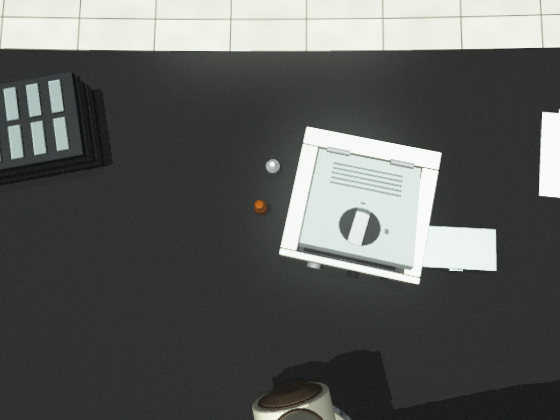

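```bash
python3 -m jog '[[1,1.3,1.5,0.2,0,0,1.6],[1,2.6,3,0.4,0,0,3.2],[1,3.9,4.5,0.4,0,0,4.8],[1,5.2,6,0.4,0,0,6.4],[1,6.5,7.5,0.4,0,0,8]]' 30; python3 -c "
from workcell import bot
print(bot.get_obs()['q'])"
```

```text
time: 1.6
ee_pos: [0.2891, -0.3463, 0.2415]
tcp_rot: [-90.0, -0.0, -36.5]
wrist_force: [0.1, -0.9, -0.6]
opening: 0.0124
[-5.01452841e+01 -8.27423055e+00 -1.72187051e+00  9.65072467e+01
  2.77860712e-03  7.63332730e+01]
```

```bash
python3 -m jog '[[1,1.3,1.5,0,0,0,1.7],[1,2.6,3,0,0,0,3.4],[1,3.9,4.5,0,0,0,5.1],[1,5.2,6,0,0,0,6.8],[1,6.5,7.5,0,0,0,8.5]]'; python3 -m jog '[[1,1.2,1.3,0,0,0,1.7],[1,2.4,2.5,0,0,0,3.4],[1,2.4,2.5,0,0,0,5.1],[1,2.4,2.5,0,0,0,6.8],[1,2.4,2.5,0,0,0,8.5]]';for i in 1 2; do python3 -m jog '[[1,0,0,0,0,0,1.7],[1,0,0,0,0,0,3.4],[1,0,0,0,0,0,5.1],[1,0,0,0,0,0,6.8],[1,0,0,0,0,0,8.5]]';done;  python3 -m jog '[[1,0,0,0,0,0,1.7],[1,0,0,0,0,0,3.4],[1,0,0,0,0,0,5.1],[1,0,0,0,0,0,5.5],[1,0,0,0,0,0,5.5]]'
python3 -c "
from h import *
print(bot.get_obs()['q']);p,d=snap('scene','s2.png');cv2.imwrite('pics/s2c.png',cv2.resize(p[120:320,100:340,::-1],None,fx=3,fy=3))"
```

```text
time: 2.1
ee_pos: [0.4519, -0.1585, 0.2416]
tcp_rot: [-90.0, -0.0, 6.1]
wrist_force: [0.0, -0.7, -0.4]
opening: -0.0
time: 2.6
ee_pos: [0.5111, -0.0974, 0.2411]
tcp_rot: [-90.0, 0.0, 48.6]
wrist_force: [0.1, -0.4, -0.3]
opening: 0.0
time: 3.1
ee_pos: [0.5108, -0.0979, 0.2413]
tcp_rot: [-90.0, 0.0, 91.1]
wrist_force: [-0.1, 0.9, -0.0]
opening: 0.0003
time: 3.6
ee_pos: [0.5108, -0.0979, 0.2413]
tcp_rot: [-90.0, 0.0, 133.6]
wrist_force: [-0.1, -0.3, 0.8]
opening: 0.0
time: 4.1
ee_pos: [0.5108, -0.0979, 0.2413]
tcp_rot: [-90.0, 0.0, 160.7]
wrist_force: [1.0, 0.2, -0.1]
opening: -0.0001
[-1.08502215e+01  1.09008948e+00  7.13978432e+00  9.60491578e+01
 -4.68112494e-04 -8.15936087e+01]
```

View pics/s2c.png

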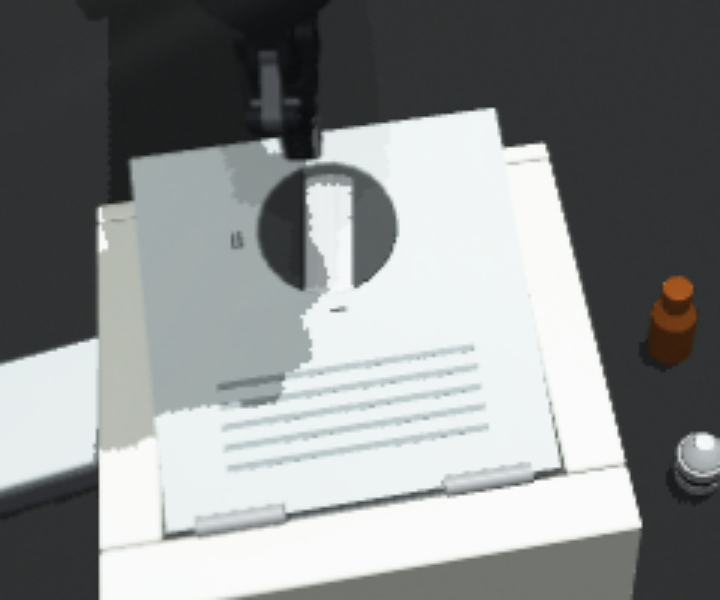

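```bash
python3 -m jog '[[1,-0.2,0.18,-0.7,0,0,0],[1,-0.2,0.18,-1.4,0,0,0],[1,-0.2,0.18,-2,0,0,0],[1,-0.2,0.18,-2.6,0,0,0],[1,-0.2,0.18,-2.6,0,0,0]]'
python3 -m jog '[[1,0,0,-0.2,0,0,0],[1,0,0,-0.4,0,0,0],[1,0,0,-0.5,0,0,0],[1,0,0,-0.6,0,0,0],[1,0,0,-0.6,0,0,0]]'
python3 -c "
from h import *
p,d=snap('scene');cv2.imwrite('pics/s3c.png',cv2.resize(p[120:320,100:340,::-1],None,fx=3,fy=3))"
```

```text
time: 4.65
ee_pos: [0.505, -0.0932, 0.1744]
tcp_rot: [-90.0, -0.2, 160.6]
wrist_force: [0.6, -0.7, -0.6]
opening: 0.0001
time: 5.15
ee_pos: [0.5058, -0.0934, 0.1611]
tcp_rot: [-90.0, -0.0, 160.7]
wrist_force: [-0.2, -0.5, -0.9]
opening: 0.0001
```

View pics/s3c.png

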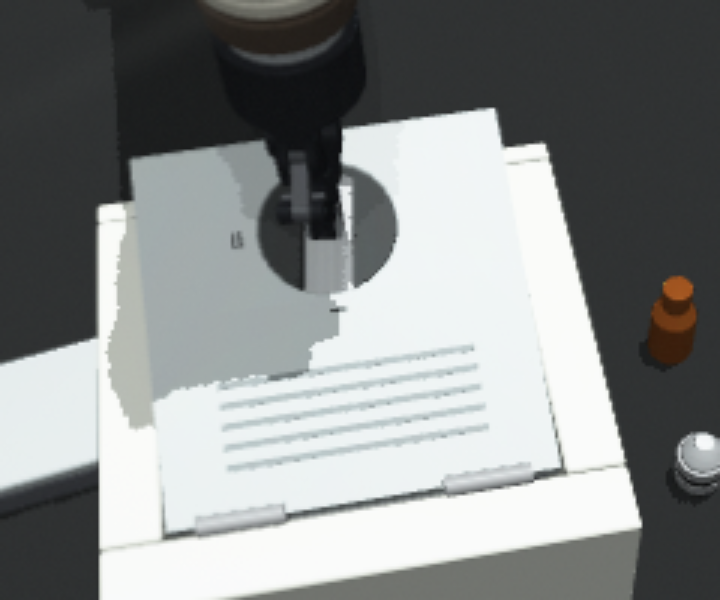

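```bash
python3 -m jog '[[1,0,0.1,-0.2,0,0,0],[1,0,0.1,-0.4,0,0,0],[1,0,0.1,-0.6,0,0,0],[1,0,0.1,-0.8,0,0,0],[1,0,0.1,-0.8,0,0,0]]'
python3 -m jog '[[1,0,0,-0.2,0,0,0],[1,0,0,-0.4,0,0,0],[1,-0.1,0,-0.6,0,0,0],[1,-0.1,0,-0.8,0,0,0],[1,-0.1,0,-0.8,0,0,0]]'
```

```text
time: 5.7
ee_pos: [0.5055, -0.0908, 0.1403]
tcp_rot: [-90.0, -0.1, 160.7]
wrist_force: [0.0, -0.7, 0.5]
opening: 0.0
time: 6.2
ee_pos: [0.5029, -0.0909, 0.1204]
tcp_rot: [-90.0, -0.1, 160.7]
wrist_force: [-1.2, -0.4, 0.2]
opening: 0.0003
```

```bash
python3 -m jog '[[1,0,0,-0.15,0,0,0],[1,0,0,-0.3,0,0,0],[1,0,0,-0.45,0,0,0],[1,0,0,-0.6,0,0,0],[1,0,0,-0.6,0,0,0]]'
python3 -c "
from h import *
p,d=snap('scene');cv2.imwrite('pics/s4c.png',cv2.resize(p[120:320,100:340,::-1],None,fx=3,fy=3))"
python3 m.py scene top
```

```text
time: 6.7
ee_pos: [0.5033, -0.0909, 0.1058]
tcp_rot: [-90.0, -0.0, 160.7]
wrist_force: [0.0, -0.4, -0.6]
opening: -0.0001
scene plane n [ 0.015  -0.004   0.9999] angle 0.015501201849821166 C [ 0.5711 -0.1111  0.1208] rms 0.0011389061124165063 hinge dir yaw 74.98391418712308
 floor n 216 depth -0.016857454571436843 mouth centroid [ 0.5134 -0.0942  0.1218] rect (0.498727947473526, -0.0907009169459343) 0.028499312698841095 0.07051584124565125 slot yaw -36.29659853834506
 fastener mask centre [ 0.5119 -0.0913  0.1218]
top plane n [ 0.0164 -0.0014  0.9999] angle 0.016427419080533526 C [ 0.5639 -0.0348  0.1219] rms 0.0013472572973061156 hinge dir yaw 85.12515837600795
 fastener mask centre [0.5753 0.1215 0.1219]
```

View pics/s4c.png

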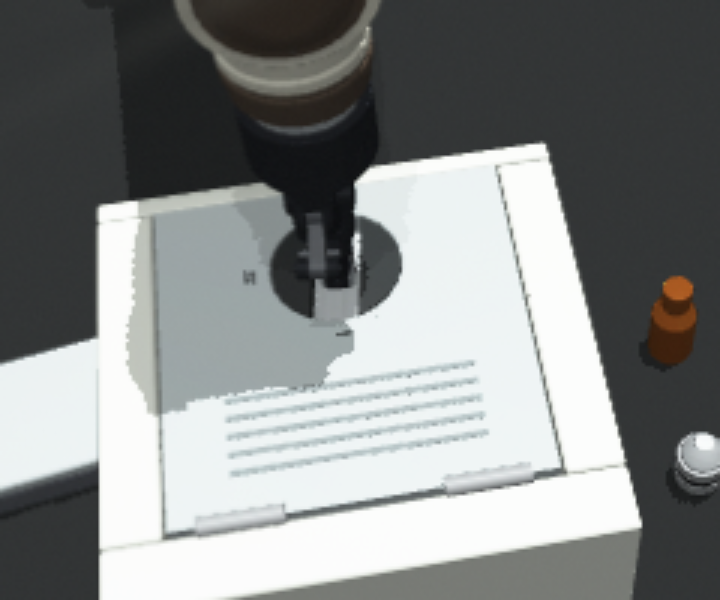

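```bash
python3 -m jog '[[0.63,0,0,0,0,0,0],[0.63,0,0,0,0,0,0],[0.63,0,0,0,0,0,0],[0.63,0,0,-0.1,0,0,0],[0.63,0,0,-0.1,0,0,0]]'
python3 -m jog '[[0.63,0,0,-0.06,0,0,0],[0.63,0,0,-0.12,0,0,0],[0.63,0,0,-0.18,0,0,0],[0.63,0,0,-0.18,0,0,0],[0.63,0,0,-0.18,0,0,0]]'
```

```text
time: 7.55
ee_pos: [0.5036, -0.091, 0.1039]
tcp_rot: [-90.0, 0.0, 160.7]
wrist_force: [0.9, -0.0, 0.3]
opening: 0.0315
time: 8.05
ee_pos: [0.5039, -0.091, 0.102]
tcp_rot: [-90.0, 0.2, 160.7]
wrist_force: [-5.9, 0.8, 20.6]
opening: 0.0317
```

```bash
J='import sys'; python3 -m jog '[[0.63,0,0,0,0,0,-1],[0.63,0,0,0,0,0,-2],[0.63,0,0,0,0,0,-3],[0.63,0,0,0,0,0,-4],[0.63,0,0,0,0,0,-4]]'; python3 -c "
from workcell import bot
print(bot.get_obs()['torque'])"
python3 -m jog '[[0.63,0,0,0,0,0,-1],[0.63,0,0,0,0,0,-2],[0.63,0,0,0,0,0,-3],[0.63,0,0,0,0,0,-4],[0.63,0,0,0,0,0,-4]]'; python3 -c "
from workcell import bot
print(bot.get_obs()['torque'])"
```

```text
time: 8.55
ee_pos: [0.504, -0.0911, 0.102]
tcp_rot: [-90.1, 0.2, 140.5]
wrist_force: [-6.8, -0.2, 20.9]
opening: 0.0314
[ 0.18222412  1.09266756 -0.13851776]
time: 9.05
ee_pos: [0.5041, -0.0913, 0.102]
tcp_rot: [-90.1, 0.2, 120.5]
wrist_force: [-4.2, -0.6, 21.0]
opening: 0.0317
[ 0.01994144  1.00324061 -0.1141371 ]
```

```bash
python3 -m jog '[[0.63,0,0,0,0,0,-1],[0.63,0,0,0,0,0,-2],[0.63,0,0,0,0,0,-3],[0.63,0,0,0,0,0,-4],[0.63,0,0,0,0,0,-4]]'; python3 -c "
from h import *
print(bot.get_obs()['torque'])
p,d=snap('scene');cv2.imwrite('pics/s5c.png',cv2.resize(p[160:260,140:280,::-1],None,fx=5,fy=5))"
```

```text
time: 9.55
ee_pos: [0.5042, -0.0914, 0.102]
tcp_rot: [-90.2, 0.1, 100.5]
wrist_force: [-4.2, -1.3, 20.2]
opening: 0.0315
[-0.17033787  0.86497184 -0.06251807]
```

View pics/s5c.png

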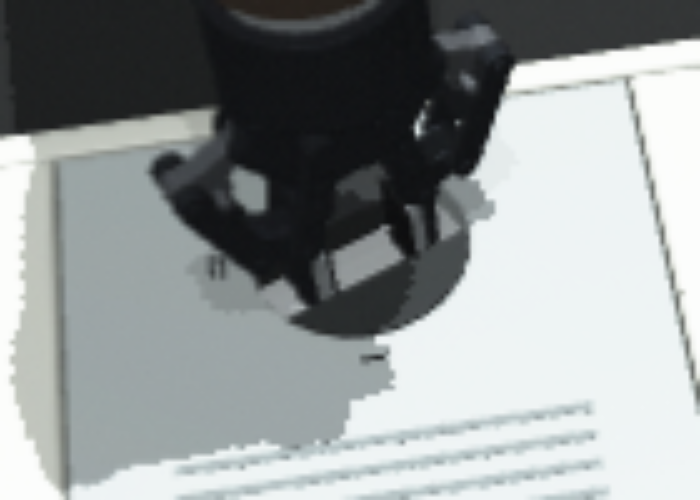

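Fingers sit in the slot (floor visible between them), and the slot has turned with them. I'll keep turning towards the stop.

```bash
python3 -m jog '[[0.63,0,0,0,0,0,-1],[0.63,0,0,0,0,0,-2],[0.63,0,0,0,0,0,-3],[0.63,0,0,0,0,0,-4],[0.63,0,0,0,0,0,-4]]'; python3 -c "
from workcell import bot
print(bot.get_obs()['torque'])"
python3 -m jog '[[0.63,0,0,0,0,0,-0.5],[0.63,0,0,0,0,0,-1],[0.63,0,0,0,0,0,-1.4],[0.63,0,0,0,0,0,-1.8],[0.63,0,0,0,0,0,-1.8]]'; python3 -c "
from workcell import bot
print(bot.get_obs()['torque'],bot.get_obs()['q'])"
```

```text
time: 10.1
ee_pos: [0.5042, -0.0915, 0.102]
tcp_rot: [-90.2, 0.1, 80.5]
wrist_force: [-4.5, -2.0, 20.2]
opening: 0.0315
[-0.3709722   0.89425044 -0.13854258]
time: 10.6
ee_pos: [0.5048, -0.0914, 0.1021]
tcp_rot: [-90.3, -0.0, 71.7]
wrist_force: [-1.7, -1.3, 18.5]
opening: 0.0317
[-0.2249778   0.28175679 -0.00351314] [-1.02471987e+01 -9.51673841e-01 -1.03035959e+01  8.03587581e+01
 -2.92916576e-02  8.10069582e+00]
```

```bash
python3 -m jog '[[0.63,0,0,0,0,0,-0.3],[0.63,0,0,0,0,0,-0.6],[0.63,0,0,0,0,0,-0.8],[0.63,0,0,0,0,0,-0.8]]'; python3 -c "
from h import *
print(bot.get_obs()['torque'])
p,d=snap('scene');cv2.imwrite('pics/s6c.png',cv2.resize(p[160:260,140:280,::-1],None,fx=5,fy=5))
print(cv2.Rodrigues)" | head -1
```

```text
time: 11.0
ee_pos: [0.5043, -0.0909, 0.1021]
tcp_rot: [-90.2, -0.1, 67.7]
wrist_force: [-3.8, 1.1, 19.7]
opening: 0.0317
[0.32975079 0.74907528 0.29989044]
```

View pics/s6c.png

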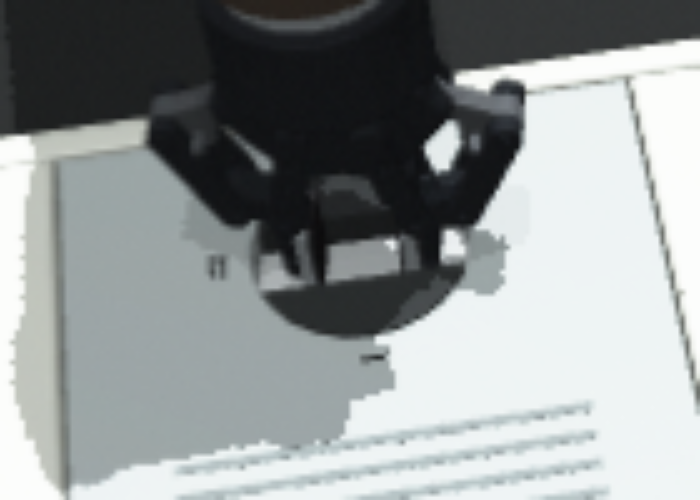

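```bash
T='from workcell import bot;print(bot.get_obs()["torque"])'; python3 -m jog '[[0.63,0,0,0,0,0,-0.4],[0.63,0,0,0,0,0,-0.7],[0.63,0,0,0,0,0,-0.7]]'; python3 -c "$T"; python3 -m jog '[[0.63,0,0,0,0,0,-0.4],[0.63,0,0,0,0,0,-0.6],[0.63,0,0,0,0,0,-0.6]]'; python3 -c "$T"
```

```text
time: 11.35
ee_pos: [0.504, -0.0904, 0.1021]
tcp_rot: [-90.2, -0.1, 64.3]
wrist_force: [-6.3, 4.2, 21.6]
opening: 0.0318
[0.75116374 1.19843691 1.30019466]
time: 11.65
ee_pos: [0.504, -0.0903, 0.1021]
tcp_rot: [-90.2, -0.1, 61.5]
wrist_force: [-6.0, 2.8, 21.8]
opening: 0.0316
[0.5894008  1.2109032  3.01957805]
```

```bash
T='from workcell import bot;print(bot.get_obs()["torque"])'; python3 -m jog '[[0.63,0,0,0,0,0,0.6],[0.63,0,0,0,0,0,1.2],[0.63,0,0,0,0,0,1.8],[0.63,0,0,0.1,0,0,1.8],[0.63,0,0,0.2,0,0,1.8]]'; python3 -c "$T"; python3 -m jog '[[0.63,0,0,0.3,0,0,0],[0.63,0,0,0.7,0,0,0],[0.63,0,0,1.4,0,0,0],[0.63,0,0,2.4,0,0,0],[0.63,0,0,3.6,0,0,0]]';python3 -m jog '[[0.63,-1.5,0,1,0,0,0],[0.63,-3,0,2,0,0,0],[0.63,-4.5,0,2.5,0,0,0],[0.63,-5,0,2.5,0,0,0],[0.63,-5,0,2.5,0,0,0]]'
python3 m.py scene top
python3 -c "
from h import *
p,d=snap('top')
for c in('scene','top'):
  p,d=snap(c)
  for l in('oil_bottle_mid','objective_mid','slide_box_mid'):
    for r in bot.regions_of(c,l)[:1]:
      m=r['pixels']&(d>0);rr,cc=np.nonzero(m);print(c,l,r['conf'],np.median(world(c,rr,cc,d[m]),0))
p,d=snap('scene');cv2.imwrite('pics/s7c.png',cv2.resize(p[140:320,40:360,::-1],None,fx=2.5,fy=2.5))"
```

```text
time: 12.15
ee_pos: [0.5035, -0.0907, 0.1042]
tcp_rot: [-90.0, -0.0, 70.2]
wrist_force: [4.3, 0.5, -5.0]
opening: 0.0321
[ 0.1687429  -0.8595862   0.11955763]
time: 12.65
ee_pos: [0.5024, -0.091, 0.1947]
tcp_rot: [-89.9, 0.0, 70.2]
wrist_force: [-0.2, 0.1, -0.7]
opening: 0.031
time: 13.15
ee_pos: [0.3775, -0.0911, 0.2576]
tcp_rot: [-90.1, 0.0, 70.2]
wrist_force: [0.4, -0.3, -0.4]
opening: 0.0318
scene plane n [ 0.0042 -0.0018  1.    ] angle 0.004601532450407962 C [ 0.5655 -0.104   0.1199] rms 0.0011615629597696974 hinge dir yaw 67.15149548213107
top plane n [ 0.0061 -0.0004  1.    ] angle 0.006139984978625535 C [ 0.5615 -0.1036  0.1208] rms 0.0013887645940437077 hinge dir yaw 86.55687235381191
 floor n 506 depth -0.016961824210461364 mouth centroid [ 0.5046 -0.0929  0.1211] rect (0.5045357942581177, -0.09239759296178818) 0.08316035568714142 0.028562376275658607 slot yaw -98.392850134517
 fastener mask centre [ 0.5047 -0.0907  0.1211]
scene oil_bottle_mid 0.81 [0.57812039 0.11483091 0.04332764]
scene objective_mid 0.84 [0.67755837 0.08806073 0.03336405]
scene slide_box_mid 0.65 [ 0.48778175 -0.34472152  0.03277462]
top objective_mid 0.69 [0.66505285 0.09188873 0.03736827]
top slide_box_mid 0.86 [ 0.48432799 -0.35938188  0.03428712]
```

View pics/s7c.png

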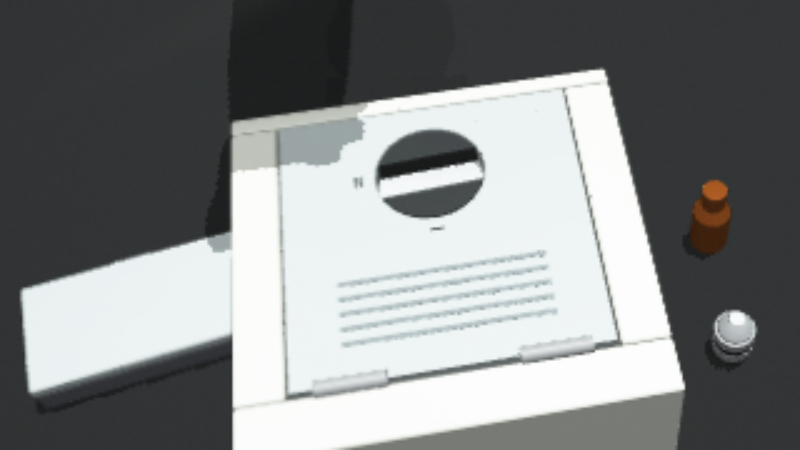

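```bash
python3 -c "from workcell import bot;print(bot.job_done())"
```

```text
the job is handed in; nothing more can be done
None
```

I closed and locked the cover, then handed the job in at about 14 s on the robot's clock. I don't have the verdict, because handing in reports none.

- **Pressing down:** I lowered the shut fingers into the fastener slot and pushed the cover from about 0.316 rad to 0.016 rad.
- **Turning:** I opened the fingers part-way along the slot, pressed down with about 20 N, and turned clockwise until the stop pushed back with about 3 Nm. I then backed off within the slot's play and lifted clear.

**Last checks:**
- **Cover:** it reads about 0.005 rad in the scene camera and 0.006 rad in the top camera, so it is flush, below the 0.01 limit.
- **Fastener:** the slot lies within about 3° of the expected locked direction, against the 10° allowed. In the final picture it looks parallel to the front edge.
- **Bottle, objective and slide box:** in the scene camera all three are within 1 mm of where they started. In the top camera the objective is also within about 1.5 mm.
- **Disagreements:** the top camera's median for the slide box differs by about 18 mm. I put this down to a different part of the box being detected, since the scene camera shows no shift and nothing came near it. The bottle was not found in either top view.
- **Contact:** the robot was well clear of everything, and the wrist force had returned to about zero.

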